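# Latch the wafer ring clamp open

### The job

Open the wafer holder's sprung ring clamp so that the wafer ring can be taken out later: with a fingertip push the clamp's thumb block straight back, away from the ring, right to its buffer, then ease it forward without letting it snap, until the clamp stays open on its stop pin, and come clear. Push only: do not ram or grip the clamp, and leave the stop pin's knob alone, as it drops by itself. Do not touch the wafer ring, which stays where it lies, and leave the things standing around where they are.

Things in the scene. Friction and masses are not known exactly. Their poses are not given: they have to be found in the camera images.
- wafer_holder: Fixed black wafer holder: round flat seat, 216 mm across, top 90 mm high, with a 90 mm wide arm on a stage. Origin on the work surface under the seat's centre; x runs level from there along the arm, z up. The clamp slides along x on the arm between two dark guide bars (x 140 to 250 mm, top 103.5 mm high). Stands at different places and angles.
- push_face (a point): Centre of the ringward face of the clamp's steel thumb block; moves with the clamp. x: level, away from the ring, the direction to push. Block 30 mm wide (y), 10 thick (behind this face), 26 high; this point is 13 mm below its top, 13 above the slide bar, 115.5 above the work surface. Ringward of it lie only the bar's nose (24 wide, 30 long, top 102.5 mm high) and the ring (top 96.5).
- ring_clamp (a joint): Travel of the clamp slide in m along the holder's x: 0 fully forward, about 0.0015 pressing on the ring (start), 0.016 held on the stop pin, 0.034 against its rubber buffer. A spring drives it forward: 5 N at the ring, rising to 9 N at the buffer. Let go before the pin has dropped, it springs shut on the ring; let go at the buffer, it snaps on to the pin.
- stop_pin (a joint): Height of the sprung stop pin in m: about 0.006 while it rides on the slide (start), 0 when dropped in the slide's slot. It drops by itself, its knob sinking 6 mm, once the clamp is pushed past 0.016, and then stops the returning clamp there. Pulling the knob up would free the clamp.
- pin_knob (a point): Top centre of the stop pin's black knob (18 mm across), 70 mm behind the thumb block's push face at the start and 149 mm above the work surface (143 when dropped). It stands on a dark bridge over the slide (36 mm along x, 50 mm wide, top 112 mm high).
- ring_center (a point): Centre of the wafer ring: a loose white hoop, 180 mm across and 6.5 mm high, with blue film and a wafer across it, lying on the seat between two fixed locating pins and the clamp. Half-way up, 93 mm above the work surface.
- bottle: Bystander: amber bottle with black cap, 38 mm across, 85 mm high, standing. Origin at the centre of its foot.
- die_box: Bystander: flat black box with clear lid, 52 x 52 x 14 mm. Origin at the centre of its underside.
- tweezers: Bystander: steel tweezers lying along their x, 125 mm long, 7 mm high. Origin under their middle.
- loupe: Bystander: black loupe, 42 mm across, 38 mm high, standing. Origin at the centre of its foot.

How it is judged:
By the outcome, as a careful person would: the job done as asked, in the order asked, and still so for the second after the job is handed in, with the robot touching nothing.
It also fails if it takes over 40 s, if anything falls off the work surface, if the arm or the gripper's body presses on something with over 40 N, if the wrist force passes 120 N, or if a joint passes its speed limit or range.

### The arm

A 6-joint arm with a two-finger parallel gripper is mounted at the origin on the work surface. World frame = base frame: x ahead of the robot, y to its left, z up, the work surface at z = 0. Lengths are in mm, angles in rad, forces in N, time in s.
With the tool pointing down it reaches from about 325 to 925 mm from the base axis. Payload 3.1 kg.
Tool frame: the origin (TCP) lies midway between the tips of the shut fingers; the grasp point (between the pads) lies r.tcp_to_grasp behind it (r.tcp_to_grasp is the distance from the TCP to the grasp point, in mm); z points along the fingers, y is the direction in which the jaws open and shut (so a half turn about z gives the same grasp; the last joint's range is limited). The gripper opens to 85 mm and grips with 20 to 120 N. Pads are 22 mm wide; open, the fingers measure 114 mm over their backs; the gripper's body (76 mm by 85 mm) begins 54 mm behind the grasp point. The pads swing forward as they close: fully open they stand 13 mm farther back than shut.
Start: joints at [1.088, 0.217, 1.613, -0, 1.311, -0.112], TCP at [226.458, 582.543, 231.3] pointing down, gripper open.
Joint ranges: [-2.75, 2.75], [-0.78, 2.1], [0.31, 2.55], [-1.13, 4.27], [0.13, 2.63], [-2.58, 2.58]. Speed limits (rad/s): [2.79, 2.79, 3.14, 3.14, 3.14, 3.14].

### API

Orientations are given as a unit quaternion [x, y, z, w].
In Python, from plant import r gives the robot as it stands.
- The arm moves only by the tool apply_moves, never from a script. Its argument "increments" is a list that holds one entry, the list of rows, each a list of 7 numbers: the turn, a rotation vector about the tool's x, y, z in degrees, then the shift along the tool's x, y, z in m, then the opening, from -1 (shut) to 1 (fully open), so that 0 is half open. A call has 1 to 12 rows; each row is the pose to reach, as a shift and turn from the pose measured when the call began, along the tool's axes at that moment; what a row does not reach only later rows make up. A row lasts 1/10 s, in which the tool goes at most 50 mm and 8.59 degrees, less where a joint would pass 70% of its speed; a pose out of reach is approached as far as the arm can. A call with a gripper value outside its range is refused whole. The fingers move at their own pace and stop on an object; "force" is the grip in N (left out, the last holds). Time passes only in rows, so rows that repeat a pose let the fingers close. It gives the time, the measured TCP pose, the force and the opening at its end, in the units of the state.
- r.sense(): the state, without advancing time (a new reading comes with each control period).
- r.camera(name): name is "scene" or "top" or "wrist"; returns (picture, depth): 420x560x3 uint8, red, green, blue; 420x560 float32, mm along the optical axis (not along the pixel's ray), 0 where there is no reading.
- r.camera_params(name): a dict with "fx", "fy", "cx", "cy" (pixels), "R" (3x3) and "t" (3): a world point X has camera coordinates R X + t. Camera axes: x right, y down, z forward; pixel columns grow to the right and rows downward; lengths in mm; the calibration is good to about 2 mm. A picture is of the moment at which its call begins: read the wrist's pose just before it. camera_params takes no time and is no camera call; for the wrist camera it gives the pose at the moment of the call.
- r.hand_in(): hands the job in, once; it reports no verdict.
The state is a dict: "t": time; "q": joint angles; "dq": joint speeds; "effort": joint torques, N m; "tcp_pos": TCP position; "tool_rot": TCP orientation; "wrist_force": force on the tool from outside, world axes, zero at the start; "moment": the same for the moment, N m; "grip_width": finger opening in mm.
Only numpy, scipy, OpenCV 4.12 (cv2) and the standard library are available. Lean on these libraries where they do the work, as an engineer would, in place of code of your own. Each camera call takes 0.05 s, during which the arm holds its last target.

## Working session

There is one attempt and no reset: what is moved stays moved. The work goes in short steps, Python scripts to look and compute and a tool call to move; the robot and the scene stay as the last step left them, time stands still between calls to the robot, and variables do not carry over. Pictures are saved under pics/ and viewed, and the job is handed in when it is done.

Besides the shell and the picture viewer there is one more tool, called after "Call:" as name(argument=value, ...) on one line, values as JSON. apply_moves: Moves the arm, as the interface text tells. Its arguments: {"type":"object","properties":{"increments":{"type":"array"},"force":{"type":"number"}},"required":["increments"]}

```bash
mkdir -p pics; ls; python3 - <<'E'
from plant import r
import cv2,json
s=r.sense();print(s, r.tcp_to_grasp)
for n in("scene","top","wrist"):
    p,d=r.camera(n);cv2.imwrite(f"pics/{n}0.png",p[...,::-1]);
    import numpy as np
    np.save(f"pics/{n}0.npy",d); c=r.camera_params(n);np.savez(f"pics/{n}0c.npz",**c);print(n,c)
E
```

```text
pics
{'t': 0.0, 'q': array([ 1.08781554e+00,  2.17774879e-01,  1.61494728e+00, -1.35838606e-05,
        1.31132907e+00, -1.12227137e-01]), 'dq': array([-0.00075045,  0.00091344,  0.00081036, -0.0002138 , -0.0004473 ,
        0.00075254]), 'effort': array([-1.15500088e-04, -3.96837473e+01, -3.03854191e+01, -2.50627772e-04,
        9.67010914e-03, -2.10807866e-05]), 'tcp_pos': array([226.05799575, 581.79154163, 229.94858286]), 'tool_rot': array([ 1.84315055e-01,  9.82866445e-01, -1.17717451e-03, -3.54190406e-04]), 'wrist_force': array([ 0.32372567, -1.35467098, -0.30135595]), 'moment': array([ 0.02016551, -0.02005678, -0.01159492]), 'grip_width': 85.43301304406488} 18.700000000000003
scene {'fx': 527.4136560633868, 'fy': 527.4136560633868, 'cx': 282.0868218521861, 'cy': 208.41205186177135, 'R': array([[ 0.65908503,  0.75202484,  0.0080971 ],
       [ 0.65036328, -0.56451472, -0.50828215],
       [-0.37766987,  0.34026721, -0.86115254]]), 't': array([-340.07412458, -265.53940271, 1190.66817696])}
top {'fx': 381.10405477763214, 'fy': 381.10405477763214, 'cx': 287.38664445586085, 'cy': 213.13953633569218, 'R': array([[ 0.02449899, -0.99956746, -0.01626957],
       [-0.99872487, -0.02375327, -0.04454685],
       [ 0.04414113,  0.01734017, -0.99887481]]), 't': array([ 25.4293862 , 498.90005   , 782.84600574])}
wrist {'fx': 289.4298033613111, 'fy': 289.4298033613111, 'cx': 278.2968792874068, 'cy': 206.59572432205206, 'R': array([[ 0.36180632,  0.93224889, -0.00286163],
       [ 0.8867629 , -0.34320278,  0.30961815],
       [ 0.28765906, -0.11455939, -0.95085667]]), 't': array([-623.52680234,  -40.35056606,  380.04045344])}
```

View pics/scene0.png

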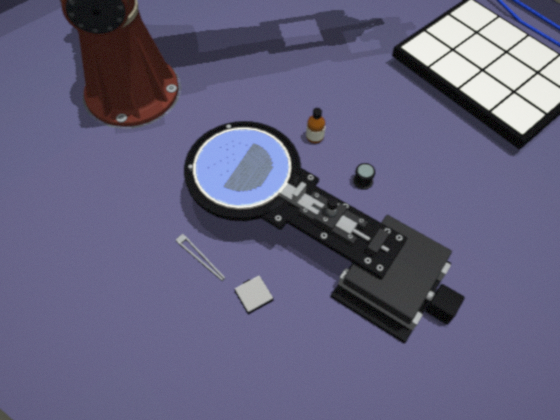

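View pics/top0.png

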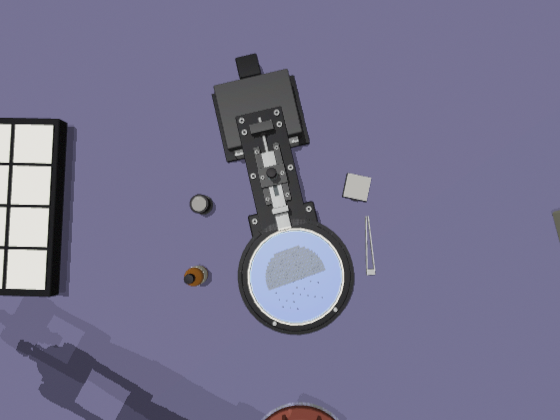

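View pics/wrist0.png

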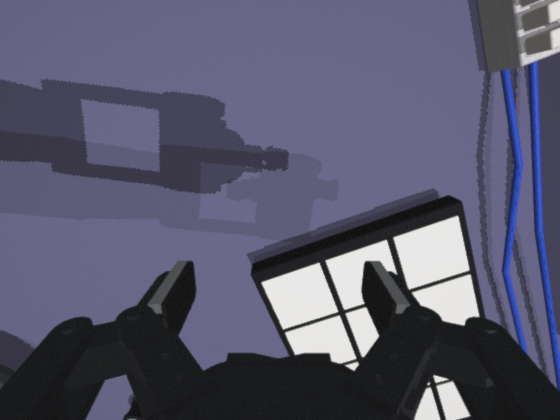

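The top view shows the seat at about (296,277), with the arm running up-image to the stage at (260,110). The light block and nose are near (279,200) and the knob is at (271,173). Next I'll enlarge the clamp and measure it.

```bash
cat > h.py <<'E'
import numpy as np,cv2
def ray(c,u,v,z):
    K=np.array([(u-c['cx'])/c['fx'],(v-c['cy'])/c['fy'],1.])
    R=np.array(c['R']);o=-R.T@np.array(c['t']);d=R.T@K
    return o+d*(z-o[2])/d[2]
def proj(c,X):
    p=np.array(c['R'])@np.array(X,float)+np.array(c['t']);return c['fx']*p[0]/p[2]+c['cx'],c['fy']*p[1]/p[2]+c['cy']
def load(n,i=0):
    return cv2.imread(f'pics/{n}{i}.png'),np.load(f'pics/{n}{i}.npy'),dict(np.load(f'pics/{n}{i}c.npz'))
E
python3 - <<'E'
from h import *
for n in('top','scene'):
    im,d,c=load(n)
    hsv=cv2.cvtColor(im,cv2.COLOR_BGR2HSV)
    m=cv2.inRange(hsv,(105,90,180),(125,255,255))
    k,l,st,ce=cv2.connectedComponentsWithStats(m)
    i=1+np.argmax(st[1:,4]);print(n,st[i])
    g=cv2.inRange(im,(190,170,150),(255,255,255))  # blue film+white ring
    k,l,st,ce=cv2.connectedComponentsWithStats(m|g)
    x=np.where(l==l[int(277 if n=='top' else 150),int(296 if n=='top' else 235)]) 
    cs,_=cv2.findContours(cv2.inRange(hsv,(105,90,180),(125,255,255)),cv2.RETR_EXTERNAL,cv2.CHAIN_APPROX_NONE)
    ct=max(cs,key=cv2.contourArea);hull=cv2.convexHull(ct)[:,0]
    P=np.array([ray(c,u,v,93)[:2] for u,v in hull]).astype(np.float32)
    print('film',cv2.minEnclosingCircle(P),cv2.fitEllipse(P))
im,d,c=load('top');cv2.imwrite('pics/t0z.png',cv2.resize(im[80:250,200:350],None,fx=4,fy=3.5*4/3.5,interpolation=cv2.INTER_CUBIC)[:600])
im,d,c=load('scene');cv2.imwrite('pics/s0z.png',cv2.resize(im[150:280,260:430],None,fx=4.5,fy=4.5,interpolation=cv2.INTER_CUBIC))
E
```

```text
Traceback (most recent call last):
ValueError: attempt to get argmax of an empty sequence
```

```bash
python3 - <<'E'
from h import *
for n,(u0,v0) in (('top',(296,320)),('scene',(215,170))):
    im,d,c=load(n)
    print(im[310,300] if n=='top' else im[175,215])
    m=cv2.inRange(im,(150,90,60),(255,255,255))
    k,l,st,ce=cv2.connectedComponentsWithStats(m)
    i=l[(310,300) if n=='top' else (175,215)];print(st[i])
    cs,_=cv2.findContours((l==i).astype(np.uint8),cv2.RETR_EXTERNAL,cv2.CHAIN_APPROX_NONE)
    ct=max(cs,key=cv2.contourArea)[:,0]
    P=np.array([ray(c,u,v,96)[:2] for u,v in ct])
    for _ in range(6):
        A=np.c_[2*P,np.ones(len(P))];s=np.linalg.lstsq(A,(P**2).sum(1),rcond=None)[0];R=np.sqrt(s[2]+s[0]**2+s[1]**2)
        e=np.abs(np.linalg.norm(P-s[:2],axis=1)-R);P=P[e<max(2,2*np.median(e))]
    print(n,s[:2],R,len(P),len(ct))
im,d,c=load('top');cv2.imwrite('pics/t0z.png',cv2.resize(im[100:250,210:350],None,fx=4,fy=4,interpolation=cv2.INTER_CUBIC))
im,d,c=load('scene');cv2.imwrite('pics/s0z.png',cv2.resize(im[150:280,260:430],None,fx=4.5,fy=4.5,interpolation=cv2.INTER_CUBIC))
E
```

```text
[224 185 171]
[ 248  213   96  113 7639]
top [378.70217911  18.44878648] 88.70248922474005 260 322
[238 169 143]
[ 189  128  116   80 6233]
scene [379.27329911  20.17130048] 89.26222809361602 201 297
```

View pics/t0z.png

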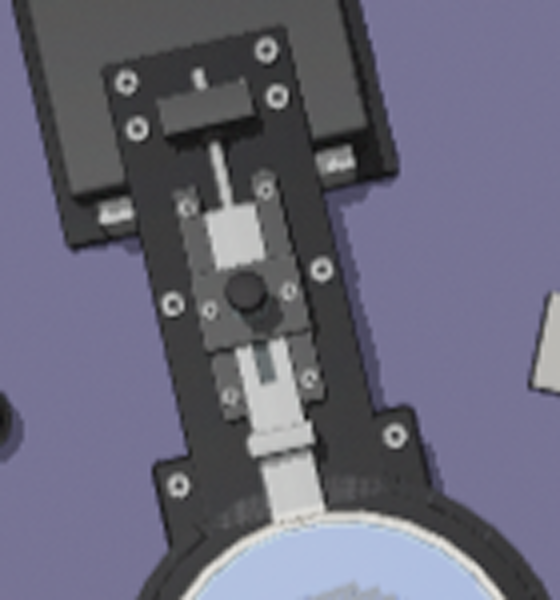

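View pics/s0z.png

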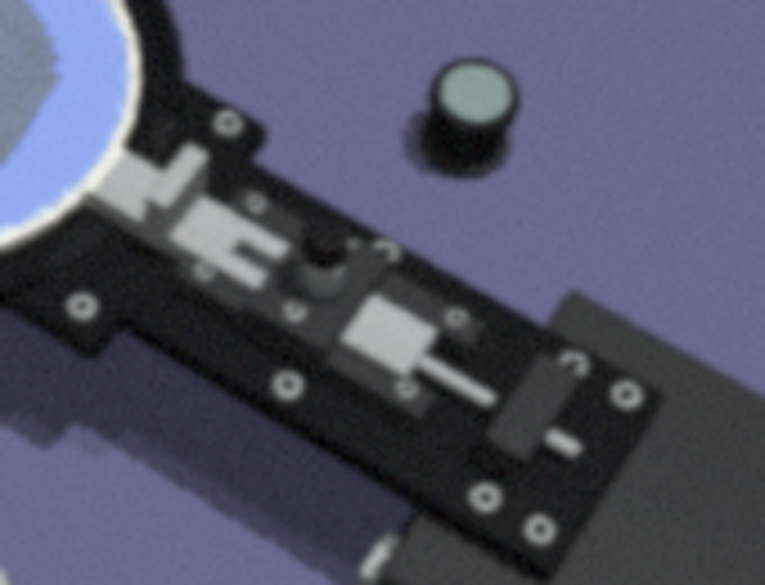

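```bash
python3 - <<'E'
from h import *
_,_,ct=load('top');_,_,cs=load('scene')
z=lambda u,v:(210+(u+.5)/4-.5,100+(v+.5)/4-.5)
s=lambda u,v:(260+(u+.5)/4.5-.5,150+(v+.5)/4.5-.5)
C=np.array([379,19.3])
def rep(nm,c,p,h):
    X=ray(c,*p,h)[:2];d=X-C;print(nm,X.round(1),np.linalg.norm(d).round(1),np.degrees(np.arctan2(d[1],d[0])).round(2))
rep('knob',ct,z(245,289),149)
rep('block top c',ct,z(281,436),128.5)
rep('blk L',ct,z(248,437),128.5);rep('blk R',ct,z(314,428),128.5)
rep('blk Lf',ct,z(250,444),128.5);rep('blk Rf',ct,z(314,437),128.5)
rep('nose tip',ct,z(298,520),102.5)
rep('rod',ct,z(199,75),105);rep('slide rear',ct,z(238,268),102.5)
for a,b,h in (((179,485),(395,435),91),((172,304),(321,269),91),((137,128),(277,96),91),((126,82),(266,50),91),((229,396),(309,378),104)):
    A=ray(ct,*z(*a),h)[:2];B=ray(ct,*z(*b),h)[:2];d=A-B;n=np.array([d[1],-d[0]]);m=(A+B)/2-C
    print('screws',((A+B)/2).round(1),np.linalg.norm(d).round(1),'axis by normal',np.degrees(np.arctan2(-d[0],d[1])).round(1),'mid',np.linalg.norm(m).round(1),np.degrees(np.arctan2(m[1],m[0])).round(2))
rep('S blk a',cs,s(163,205),128.5);rep('S blk c',cs,s(185,178),128.5);rep('S blk b',cs,s(195,145),128.5)
for a,b,h in (((228,123),(82,306),91),((627,395),(540,528),91)):
    A=ray(cs,*s(*a),h)[:2];B=ray(cs,*s(*b),h)[:2];d=A-B;m=(A+B)/2-C
    print('Sscrews',((A+B)/2).round(1),np.linalg.norm(d).round(1),np.degrees(np.arctan2(-d[0],d[1])).round(1),np.linalg.norm(m).round(1),np.degrees(np.arctan2(m[1],m[0])).round(2))
E
```

```text
knob [562.9  65.4] 189.6 14.08
block top c [500.7  49. ] 125.2 13.71
blk L [499.9  63.6] 128.8 20.14
blk R [504.6  34.4] 126.5 6.86
blk Lf [496.8  62.7] 125.5 20.21
blk Rf [500.6  34.3] 122.5 7.04
nose tip [463.6  41.1] 87.4 14.48
rod [669.2  92.3] 299.2 14.11
slide rear [579.7  71.9] 207.5 14.68
screws [491.6  47.3] 103.9 axis by normal 14.4 mid 116.0 13.97
screws [572.9  68.4] 72.1 axis by normal 14.6 mid 200.0 14.22
screws [655.7  89.4] 68.1 axis by normal 14.2 mid 285.4 14.21
screws [677.6  95.2] 68.2 axis by normal 14.2 mid 308.1 14.26
screws [524.5  56. ] 37.8 axis by normal 14.0 mid 150.1 14.16
S blk a [506.8  37.9] 129.2 8.28
S blk c [503.3  52.4] 128.6 14.92
S blk b [494.6  65.5] 124.5 21.77
Sscrews [491.1  50.2] 104.2 14.2 116.3 15.43
Sscrews [677.6  98.2] 67.4 14.0 308.8 14.81
```

Call:
apply_moves(increments=[[[0,0,4,-0.01,-0.01,0,-0.9],[0,0,10,-0.03,-0.03,0,-1],[0,0,17,-0.055,-0.055,0,-1],[0,0,24,-0.08,-0.08,0,-1],[0,0,31,-0.105,-0.105,0,-1],[0,0,38,-0.13,-0.13,0,-1],[0,0,45,-0.155,-0.155,0,-1],[0,0,52,-0.18,-0.18,0,-1],[0,0,59,-0.205,-0.2,0,-1],[0,0,66,-0.225,-0.22,0,-1],[0,0,72,-0.24,-0.235,0,-1],[0,0,75,-0.25,-0.24,0,-1]]], force=40)

```text
t: 1.35
tcp_pos: [372.4, 266.1, 230.3]
tool_rot: [0.746, 0.666, -0.001, 0.0]
wrist_force: [-0.3, 0.7, 0.1]
grip_width: -0.0
```

```bash
cat > g.py <<'E'
import sys,numpy as np
from plant import r
from scipy.spatial.transform import Rotation as Ro
def go(h,yaw=14.2,C=(379,19.5),z=200,off=0):
    a=np.radians(14.2);s=r.sense();R=Ro.from_quat(s['tool_rot']).as_matrix()
    X=np.array([C[0]+h*np.cos(a)-off*np.sin(a),C[1]+h*np.sin(a)+off*np.cos(a),z])
    y=np.radians(yaw);T=np.array([[np.cos(y),np.sin(y),0],[np.sin(y),-np.cos(y),0],[0,0,-1]])
    print('t',s['t'],'tcp',s['tcp_pos'].round(1),'F',s['wrist_force'].round(2),'w',s['grip_width'].round(1),'q',s['q'].round(2))
    d=s['tcp_pos']-np.array([*C,0]);print('holder x,y',d[0]*np.cos(a)+d[1]*np.sin(a),-d[0]*np.sin(a)+d[1]*np.cos(a))
    print('yaw',np.degrees(np.arctan2(R[1,0],R[0,0])),'turn',Ro.from_matrix(R.T@T).as_rotvec(degrees=True).round(2),'shift',(R.T@(X-s['tcp_pos'])).round(1))
E
python3 -c "
from g import *
go(98)"
```

```text
Traceback (most recent call last):
  File "g.py", line 8, in go
    print('t',s['t'],'tcp',s['tcp_pos'].round(1),'F',s['wrist_force'].round(2),'w',s['grip_width'].round(1),'q',s['q'].round(2))
                                                                                   ^^^^^^^^^^^^^^^^^^^^^
AttributeError: 'float' object has no attribute 'round'
```

```bash
sed -i "s/s\['grip_width'\].round(1)/round(s['grip_width'],1)/" g.py
python3 -c "
from g import *
go(98)"
```

```text
t 1.35 tcp [372.4 266.1 230.3] F [-0.34  0.71  0.14] w -0.0 q [ 0.47 -0.15  1.99 -0.    1.3   0.58]
holder x,y 54.09885814899264 240.72951095908888
yaw 83.5034365819664 turn [3.00e-02 1.50e-01 6.93e+01] shift [-209.6  126.2   30.7]
```

Call:
apply_moves(increments=[[[0,0,5,-0.012,0.008,0,-1],[0,0,12,-0.034,0.021,0,-1],[0,0,19,-0.058,0.035,0,-1],[0,0,26,-0.082,0.049,0.002,-1],[0,0,33,-0.106,0.063,0.006,-1],[0,0,40,-0.13,0.078,0.01,-1],[0,0,47,-0.154,0.092,0.015,-1],[0,0,54,-0.176,0.106,0.02,-1],[0,0,61,-0.193,0.117,0.025,-1],[0,0,67,-0.205,0.124,0.029,-1],[0,0,69.3,-0.21,0.126,0.031,-1],[0,0,69.3,-0.21,0.126,0.031,-1]]])

```text
t: 2.55
tcp_pos: [473.6, 43.1, 199.1]
tool_rot: [0.992, 0.124, -0.001, 0.001]
wrist_force: [0.3, -0.2, -1.0]
grip_width: -0.1
```

```bash
cat > snap.py <<'E'
import sys,cv2,numpy as np
from plant import r
i=sys.argv[1]
for n in sys.argv[2:]:
    c=r.camera_params(n);p,d=r.camera(n);cv2.imwrite(f"pics/{n}{i}.png",p[...,::-1]);np.save(f"pics/{n}{i}.npy",d);np.savez(f"pics/{n}{i}c.npz",**c)
E
python3 -c "
from g import *
go(98,z=109)"; python3 snap.py 1 wrist scene
```

```text
t 2.55 tcp [473.6  43.1 199.1] F [ 0.32 -0.25 -0.98] w -0.1 q [-0.06 -0.07  1.99 -0.    1.23  1.27]
holder x,y 97.53751812255051 -0.3268381212821616
yaw 14.225005253149423 turn [0.06 0.16 0.03] shift [ 0.7 -0.4 90.1]
```

View pics/wrist1.png

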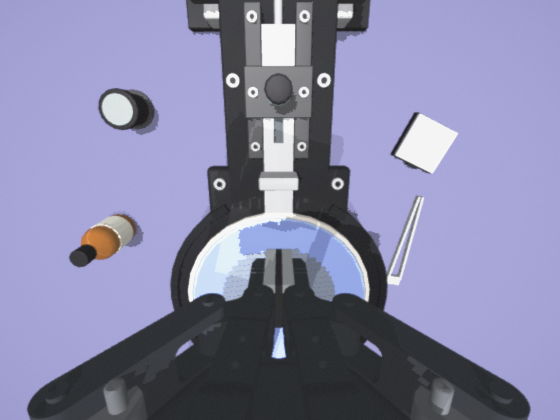

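View pics/scene1.png

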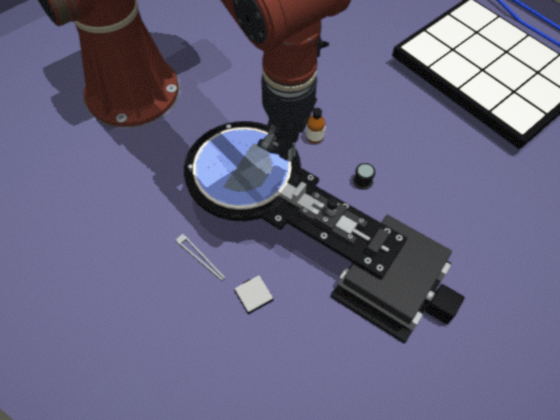

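The wrist view looks straight along the clamp. The block is at (279,182), the knob at (278,88) and the fingertips at (280,255), all in one line. I'll refine the face position from this view.

```bash
python3 - <<'E'
from h import *
im,d,c=load('wrist',1)
cv2.imwrite('pics/w1z.png',cv2.resize(im[60:210,200:360],None,fx=4,fy=4,interpolation=cv2.INTER_CUBIC))
a=np.radians(14.2);C=np.array([379,19.5])
def rep(nm,u,v,h):
    X=ray(c,u,v,h)[:2]-C;print(nm,(X[0]*np.cos(a)+X[1]*np.sin(a)).round(1),(-X[0]*np.sin(a)+X[1]*np.cos(a)).round(1))
rep('knob',278.5,88,149);rep('blk rear top',279,173,128.5);rep('blk L',260,178,128.5);rep('blk R',299,178,128.5)
for r in range(168,216,2):print(r,im[r,270],d[r,270].round(0))
for u,v in((253,146),(305,146)):rep('scr',u,v,91)
E
```

```text
knob 190.7 -0.6
blk rear top 133.6 -1.1
blk L 129.8 13.1
blk R 129.8 -16.0
168 [236 234 233] 241.0
170 [233 231 231] 242.0
172 [149 147 147] 237.0
174 [137 136 136] 229.0
176 [136 134 134] 223.0
178 [219 216 215] 218.0
180 [235 233 232] 219.0
182 [236 233 234] 218.0
184 [233 231 231] 218.0
186 [232 230 229] 219.0
188 [230 228 227] 219.0
190 [203 200 199] 247.0
192 [234 232 231] 247.0
194 [234 232 231] 248.0
196 [234 232 231] 248.0
198 [234 232 231] 249.0
200 [234 232 231] 249.0
202 [233 231 231] 249.0
204 [233 232 231] 252.0
206 [233 232 231] 251.0
208 [233 232 231] 251.0
210 [233 231 230] 254.0
212 [236 236 236] 253.0
214 [247 247 247] 253.0
scr 149.1 20.9
scr 149.2 -23.3
```

View pics/w1z.png

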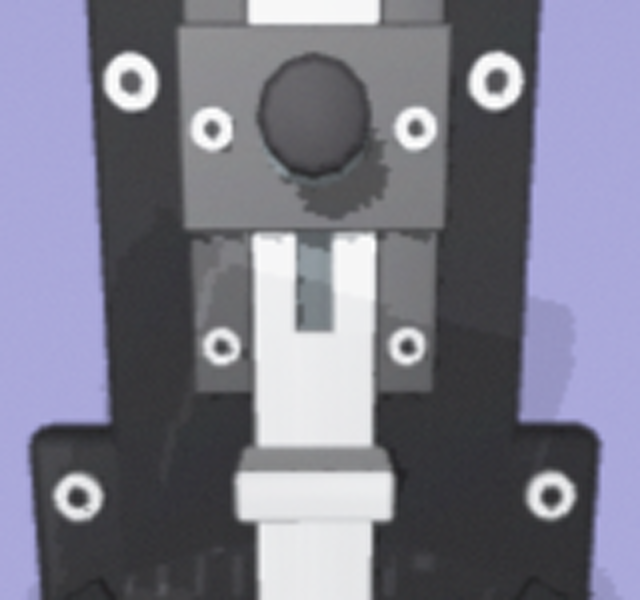

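Call:
apply_moves(increments=[[[0,0,0,0,0.0005,0.012,-1],[0,0,0,0,0.0008,0.03,-1],[0,0,0,0,0.0008,0.05,-1],[0,0.1,0,0,0.0008,0.068,-1],[0,0.15,0,0,0.0008,0.081,-1],[0,0.15,0,0,0.0008,0.088,-1],[0,0.15,0,0,0.0008,0.09,-1],[0,0.15,0,0,0.0008,0.09,-1]]])

```text
t: 3.45
tcp_pos: [473.9, 43.0, 109.8]
tool_rot: [0.992, 0.125, 0.001, 0.001]
wrist_force: [-0.4, -0.6, -0.1]
grip_width: -0.0
```

```bash
python3 -c "
from g import *
go(109,z=109,off=-.9)"; python3 snap.py 2 wrist
```

```text
t 3.45 tcp [473.9  43.  109.8] F [-0.37 -0.57 -0.07] w -0.0 q [-0.06  0.04  2.06 -0.    1.04  1.26]
holder x,y 97.72987090698967 -0.4766941038047605
yaw 14.336479245686533 turn [ 0.07 -0.05  0.14] shift [11.3  0.4  0.8]
```

View pics/wrist2.png

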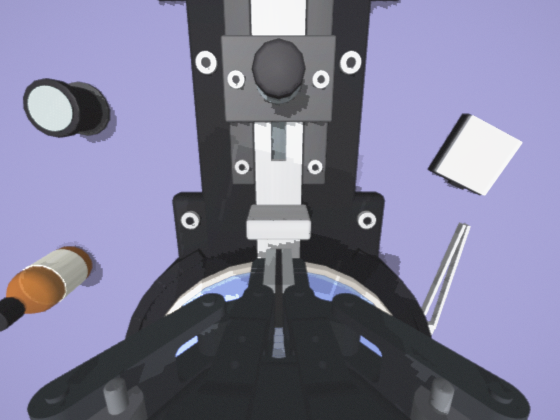

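Call:
apply_moves(increments=[[[0,0,0,0.002,0,0.0003,-1],[0,0,0,0.004,0,0.0005,-1],[0,0,0,0.006,0,0.0005,-1],[0,0,0,0.008,0,0.0005,-1],[0,0,0,0.0095,0,0.0005,-1],[0,0,0,0.0105,0,0.0005,-1],[0,0,0,0.0115,0,0.0005,-1],[0,0,0,0.0125,0,0.0005,-1],[0,0,0,0.0135,0,0.0005,-1]]])

```text
t: 4.4
tcp_pos: [485.5, 45.9, 109.5]
tool_rot: [0.992, 0.125, -0.002, 0.001]
wrist_force: [-6.4, -1.4, 4.9]
grip_width: 0.1
```

```bash
python3 -c "
from g import *
go(109,z=109,off=-.9)"
```

```text
t 4.4 tcp [485.5  45.9 109.5] F [-6.38 -1.38  4.93] w 0.1 q [-0.05  0.07  2.03 -0.    1.05  1.27]
holder x,y 109.72593739013591 -0.5634776458563131
yaw 14.356742320708976 turn [0.08 0.19 0.16] shift [-0.7  0.3  0.5]
```

Call:
apply_moves(increments=[[[0,0,0,0.003,0,-0.0004,-1],[0,0,0,0.005,0,-0.0004,-1],[0,0,0,0.007,0,-0.0004,-1],[0,0,0,0.009,0,-0.0004,-1],[0,0,0,0.011,0,-0.0004,-1],[0,0,0,0.013,0,-0.0004,-1],[0,0,0,0.015,0,-0.0004,-1],[0,0,0,0.017,0,-0.0004,-1],[0,0,0,0.019,0,-0.0004,-1],[0,0,0,0.021,0,-0.0004,-1],[0,0,0,0.023,0,-0.0004,-1],[0,0,0,0.025,0,-0.0004,-1]]])

```text
t: 5.6
tcp_pos: [507.2, 51.4, 109.5]
tool_rot: [0.992, 0.125, -0.005, 0.001]
wrist_force: [-7.9, -2.5, 6.4]
grip_width: 0.0
```

```bash
python3 -c "
from g import *
go(142,z=109.5,off=-.9)"; python3 snap.py 3 wrist
```

```text
t 5.6 tcp [507.2  51.4 109.5] F [-7.91 -2.52  6.38] w 0.0 q [-0.03  0.12  1.97 -0.    1.06  1.29]
holder x,y 132.07704014565832 -0.47317066018378284
yaw 14.385218615419062 turn [0.06 0.58 0.19] shift [ 9.9  0.5 -0.1]
```

View pics/wrist3.png

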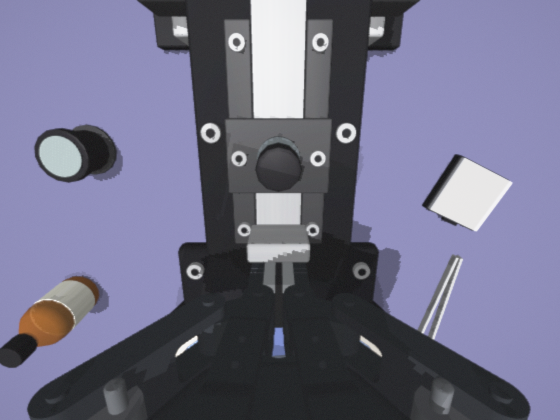

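Call:
apply_moves(increments=[[[0,0.2,0,0.003,0,-0.0005,-1],[0,0.3,0,0.005,0,-0.0008,-1],[0,0.4,0,0.0065,0,-0.001,-1],[0,0.4,0,0.008,0,-0.001,-1],[0,0.4,0,0.009,0,-0.001,-1],[0,0.4,0,0.01,0,-0.001,-1],[0,0.4,0,0.0108,0,-0.001,-1],[0,0.4,0,0.0115,0,-0.001,-1]]])

```text
t: 6.45
tcp_pos: [515.1, 53.5, 109.5]
tool_rot: [0.992, 0.125, -0.006, 0.001]
wrist_force: [-9.6, -3.5, 5.3]
grip_width: 0.3
```

```bash
python3 -c "
from g import *
go(142,z=109.5,off=-.9)"
```

```text
t 6.45 tcp [515.1  53.5 109.5] F [-9.65 -3.49  5.32] w 0.3 q [-0.03  0.14  1.95 -0.    1.06  1.29]
holder x,y 140.24300996723665 -0.4471480394021867
yaw 14.418225811486176 turn [0.05 0.68 0.22] shift [ 1.8  0.5 -0. ]
```

Call:
apply_moves(increments=[[[0,0.3,0,0.0032,0,-0.0008,-1],[0,0.4,0,0.0038,0,-0.001,-1],[0,0.4,0,0.0044,0,-0.001,-1],[0,0.4,0,0.005,0,-0.001,-1],[0,0.4,0,0.0055,0,-0.001,-1]]])

```text
t: 6.95
tcp_pos: [516.7, 53.9, 109.5]
tool_rot: [0.992, 0.126, -0.007, 0.001]
wrist_force: [-9.6, -3.4, 5.8]
grip_width: -0.0
```

```bash
python3 -c "
from g import *
go(142,z=109.5,off=-.9)"
```

```text
t 6.95 tcp [516.7  53.9 109.5] F [-9.58 -3.45  5.8 ] w -0.0 q [-0.03  0.14  1.95 -0.01  1.06  1.29]
holder x,y 141.9210923025226 -0.40933783795215817
yaw 14.448382575144608 turn [0.03 0.82 0.25] shift [0.1 0.5 0. ]
```

Call:
apply_moves(increments=[[[0,0.4,0,0.0035,0,-0.001,-1],[0,0.4,0,0.0042,0,-0.001,-1],[0,0.4,0,0.005,0,-0.001,-1],[0,0.4,0,0.0055,0,-0.001,-1]]])

```text
t: 7.35
tcp_pos: [516.7, 53.9, 109.5]
tool_rot: [0.992, 0.126, -0.011, 0.001]
wrist_force: [-14.4, -5.2, 10.7]
grip_width: -0.3
```

```bash
python3 -c "
from g import *
go(142,z=109.5,off=-.9)"
```

```text
t 7.35 tcp [516.7  53.9 109.5] F [-14.36  -5.23  10.73] w -0.3 q [-0.03  0.15  1.94 -0.01  1.07  1.29]
holder x,y 141.91273968439592 -0.4040368223244144
yaw 14.509170792607227 turn [0.01 1.23 0.31] shift [0.1 0.5 0. ]
```

Force rises from 10 to 15 N with no motion, so the clamp is at its buffer. Now I'll ease it forward slowly.

Call:
apply_moves(increments=[[[0,0.6,0,0.004,0,0,-1],[0,0.8,0,0.003,0,0,-1],[0,1,0,0.002,0,0,-1],[0,1.1,0,0.001,0,0,-1],[0,1.1,0,0,0,0,-1],[0,1.1,0,-0.0012,0,0,-1],[0,1.1,0,-0.0024,0,0,-1],[0,1.1,0,-0.0036,0,0,-1],[0,1.1,0,-0.0048,0,0,-1],[0,1.1,0,-0.006,0,0,-1],[0,1.1,0,-0.0072,0,0,-1],[0,1.1,0,-0.0084,0,0,-1]]])

```text
t: 8.55
tcp_pos: [505.4, 51.1, 108.8]
tool_rot: [0.992, 0.126, -0.005, 0.0]
wrist_force: [-7.5, -3.5, 4.2]
grip_width: 0.2
```

```bash
python3 -c "
from g import *
go(124,z=109.5,off=-.9)"; python3 snap.py 4 wrist
```

```text
t 8.55 tcp [505.4  51.1 108.8] F [-7.49 -3.5   4.2 ] w 0.2 q [-0.04  0.12  1.98 -0.    1.06  1.28]
holder x,y 130.32425137890655 -0.38483407276710935
yaw 14.53204409395389 turn [-0.01  0.57  0.33] shift [-6.3  0.5 -0.6]
```

View pics/wrist4.png

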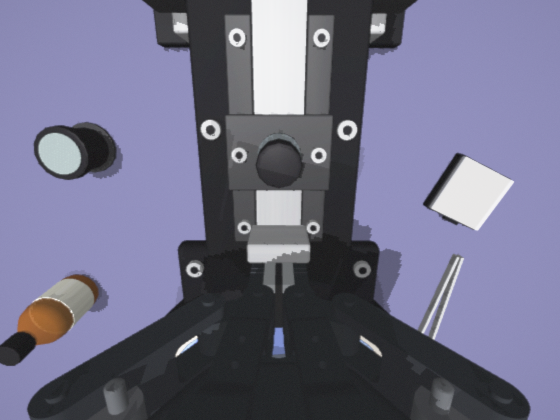

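Call:
apply_moves(increments=[[[0,0.2,0,0.002,0,0,-1],[0,0.4,0,0.001,0,-0.0003,-1],[0,0.4,0,0,0,-0.0005,-1],[0,0.4,0,-0.001,0,-0.0005,-1],[0,0.4,0,-0.002,0,-0.0005,-1],[0,0.4,0,-0.0028,0,-0.0005,-1],[0,0.4,0,-0.0036,0,-0.0005,-1],[0,0.4,0,-0.0044,0,-0.0005,-1],[0,0.4,0,-0.0052,0,-0.0005,-1]]])

```text
t: 9.5
tcp_pos: [499.1, 49.5, 108.5]
tool_rot: [0.992, 0.126, -0.003, 0.0]
wrist_force: [-1.5, -2.0, -1.2]
grip_width: -0.2
```

```bash
python3 -c "
from g import *
go(124,z=109.5,off=-.9)"
```

```text
t 9.5 tcp [499.1  49.5 108.5] F [-1.55 -2.03 -1.22] w -0.2 q [-0.04  0.1   1.99 -0.    1.05  1.28]
holder x,y 123.81229722089273 -0.33974657467655334
yaw 14.528030271945147 turn [-0.03  0.31  0.33] shift [ 0.2  0.6 -1. ]
```

Call:
apply_moves(increments=[[[0,0.1,0,-0.0005,0,0,-1],[0,0.2,0,-0.001,0,-0.0003,-1],[0,0.2,0,-0.0015,0,-0.0005,-1],[0,0.2,0,-0.002,0,-0.0005,-1],[0,0.2,0,-0.003,0,-0.0005,-1],[0,0.2,0,-0.003,0,-0.0005,-1]]])

```text
t: 10.1
tcp_pos: [496.3, 48.8, 109.2]
tool_rot: [0.992, 0.126, -0.001, -0.0]
wrist_force: [0.0, 1.0, 0.3]
grip_width: 0.3
```

```bash
python3 -c "
from g import *
go(105,z=109.5,off=-.9)"; python3 snap.py 5 wrist
```

```text
t 10.1 tcp [496.3  48.8 109.2] F [0.03 0.95 0.26] w 0.3 q [-0.04  0.09  2.   -0.    1.05  1.27]
holder x,y 120.94326415429022 -0.3623232794778417
yaw 14.530463239485718 turn [-0.02  0.08  0.33] shift [-15.9   0.4  -0.3]
```

View pics/wrist5.png

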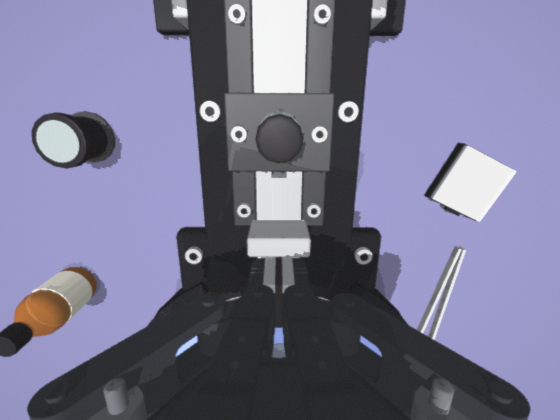

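The tip is free at zero force and the block, around (279,240), has stayed back. Next I'll back off and rise clear.

Call:
apply_moves(increments=[[[0,0,0,-0.003,0,0,-1],[0,0,0,-0.007,0,0,-1],[0,0,0,-0.011,0,-0.001,-1],[0,0,0,-0.013,0,-0.01,-1],[0,0,0,-0.014,0,-0.03,-1],[0,0,0,-0.014,0,-0.055,-1],[0,0,0,-0.014,0,-0.08,-1],[0,0,0,-0.014,0,-0.1,-1],[0,0,0,-0.014,0,-0.11,-1],[0,0,0,-0.014,0,-0.11,-1]]])

```text
t: 11.15
tcp_pos: [484.2, 45.2, 221.4]
tool_rot: [0.992, 0.126, 0.001, 0.0]
wrist_force: [0.2, 0.2, -0.7]
grip_width: 0.2
```

```bash
python3 snap.py 6 wrist scene; python3 - <<'E'
from g import *
go(98)
from h import *
im,d,c=load('wrist',6);a=np.radians(14.2);C=np.array([379,19.5])
im2,_,_=load('scene',6)
cv2.imwrite('pics/c6.png',np.hstack([im[:300,130:430],cv2.resize(im2[110:260,170:420],(500,300))]))
u=272
P=[]
for v in range(60,260):
    z=d[v,u]
    if z<=0: continue
    X=c['R'].T@(np.array([(u-c['cx'])/c['fx']*z,(v-c['cy'])/c['fy']*z,z])-c['t'])
    P.append(((X[0]-C[0])*np.cos(a)+(X[1]-C[1])*np.sin(a),X[2]))
P=np.array(P);m=(P[:,1]>125)&(P[:,1]<132);k=(P[:,1]>136)
print('block top x',P[m,0].min(),P[m,0].max(),'z',np.median(P[m,1]));
if k.any(): print('knob x',P[k,0].min(),P[k,0].max(),'z',np.percentile(P[k,1],[5,50,95]))
E
```

```text
t 11.25 tcp [482.4  45.3 218.6] F [ 0.51 -0.1  -0.78] w -0.0 q [-0.05 -0.07  1.95  0.    1.27  1.27]
holder x,y 106.62486774608983 -0.33193572913637936
yaw 14.532568409199218 turn [-0.04  0.13  0.33] shift [-8.6 -0.4 18.6]
block top x 134.79391984737958 144.22564302780808 z 127.35752038432595
knob x 118.70906269787079 198.14054659409794 z [140.82180714 142.58650571 234.31986364]
```

View pics/c6.png

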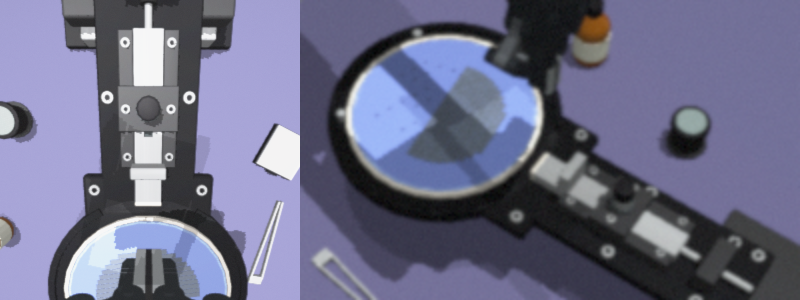

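The block face is at x = 134.8 mm, 14.5 mm back from its start. The knob top is at 142.6 mm, so the pin has dropped. The nose is clear of the ring, so I'm handing in.

```bash
python3 -c "
from plant import r
print(r.hand_in())"
```

```text
the job is handed in; nothing more can be done
None
```

The ring clamp is open and held on its stop pin, and I handed the job in at about 11 s.

- **Push:** With the shut fingertips I pushed the thumb block straight back to its buffer. The force rose from about 10 to 15 N with no further motion.
- **Easing forward:** I eased it forward at about 10 mm/s. The spring force went off the fingertips after 18 mm, where the pin should catch.
- **Coming clear:** I backed off, then rose about 110 mm.

The last checks agreed:
- **Block:** its face stands 14.5 mm behind its start, as expected for the pin position.
- **Knob:** its top is at 142.6 mm, against 143 mm expected with the pin dropped.
- **Arm:** the wrist force is near zero and the gripper is clear.
- **Ring and bystanders:** in the last pictures the ring lies on its seat and the things around it look undisturbed. I checked this by eye and did not measure it again.

While pushing, there was also a vertical force of 4 to 11 N on the fingertip, which I put down to friction on the block. No check failed.

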